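# Close a biscuit sandwich in the lifting former and hold it up on the cam

## Robot

A 6-joint arm with a two-finger parallel gripper is mounted at the origin on a cart in front of the work surface, level with it; the furniture and walls round the work are solid. World frame = base frame: x ahead of the robot, y to its left, z up, the work surface at z = 0. Lengths are in m, angles in rad, forces in N, time in s.
With the tool pointing down it reaches from about 0.3 to 0.85 m from the base axis. Payload 4.2 kg.
Tool frame: the origin (TCP) lies midway between the tips of the shut fingers; the grasp point (between the pads) lies 19 mm behind it (manip.pinch_z is the distance from the TCP to the grasp point, in m); z points along the fingers, x is the direction in which the jaws open and shut, and the axes are right-handed (so a half turn about z gives the same grasp; the last joint's range is limited). The gripper opens to 91 mm and grips with 3 to 60 N. Pads are 32 mm wide; open, the fingers measure 118 mm over their backs; the gripper's body (76 mm by 178 mm) begins 60 mm behind the grasp point.
Start: joints at [-1.346, 0.32, 1.565, -0, 1.257, -0.02], TCP at [0.139, -0.558, 0.214] pointing down, gripper open.
Joint ranges: [-3.11, 3.11], [-0.84, 2.01], [0.21, 2.61], [-1.34, 4.49], [0.05, 2.63], [-2.56, 2.56]. Speed limits (rad/s): [2.57, 2.57, 3.14, 3.14, 3.14, 3.14].

## Interface

Orientations are given as a unit quaternion [x, y, z, w].
In Python, from cell import telemetry, vision, manip gives the robot as it stands.
- The arm moves only by the tool move_arm, never from a script. Its argument "commands" is a list that holds one entry, the list of rows, each a list of 6 numbers: the shift along the tool's x, y, z in m, then the turn, a rotation vector about the tool's x, y, z in rad. In form: [[[dx, dy, dz, ax, ay, az], ...]]. A call has 1 to 12 rows; each row is the pose to reach, as a shift and turn from the pose commanded when the call began, along the tool's axes at that moment; what a row does not reach only later rows make up. A row lasts 1/10 s, in which the tool goes at most 50 mm and 8.59 degrees, less where a joint would pass 70% of its speed; a pose out of reach is approached as far as the arm can. A call with a gripper value outside its range is refused whole. "fingers" is the gripper's target within -1 to 1 (fully open at 1, half-way at 0, shut at -1), set as the call begins (left out, the last holds). The fingers move at their own pace and stop on an object; "force" is the grip in N (left out, the last holds). Time passes only in rows, so rows that repeat a pose let the fingers close. It gives the time, the measured TCP pose, the force and the opening at its end, in the units of the state.
- telemetry.get_obs(): the state, without advancing time (a new reading comes with each control period).
- vision.camera(name): name is "side" or "top"; returns (picture, depth): 480x640x3 uint8, red, green, blue; 480x640 float32, m along the optical axis (not along the pixel's ray), 0 where there is no reading.
- vision.camera_info(name): a dict with "intrinsics" (3x3 intrinsics, pixels), "cam_to_world" (4x4, takes a point from camera to world coordinates). Camera axes: x right, y up, looking along -z (the intrinsics and any distortion apply to the point x, -y, -z); pixel columns grow to the right and rows downward; lengths in m; the calibration is good to about 2 mm. A picture is of the moment at which its call begins. camera_info takes no time and is no camera call.
- manip.close_job(): hands the job in, once; it reports no verdict.
The state is a dict: "clock": time; "joint_positions": joint angles; "qd": joint speeds; "tau": joint torques, N m; "ee_pos": TCP position; "ee_rot": TCP orientation; "wrist_force": force on the tool from outside, world axes, zero at the start; "ft_torque": the same for the moment, N m; "gripper_width": finger opening in m.
Only numpy, scipy, OpenCV 4.12 (cv2) and the standard library are available. Lean on these libraries where they do the work, as an engineer would, in place of code of your own. Each camera call takes 0.05 s, during which the arm holds its last target. There are 200 camera calls.

## Task

Finish the biscuit sandwich in the lifting former: lay the chocolate disc flat and centred on the biscuit that already sits between the former's guides, then lay the second biscuit on the chocolate, and let go of them. Then swing the spring-loaded cam lever at the former's side up to its point of highest lift, where the lever stands straight up and the plate carries the sandwich clear of the guides so that it can be slid off; beyond that point the plate sinks again. Finish while still holding the lever there, with the sandwich neatly stacked and untouched, and leave the jar, the mug and the glass where they stand.

Things in the scene. Friction and masses are not known exactly. Their poses are not given: they have to be found in the camera images.
- former: Lifting former, a bare aluminium fixture that stands fast on the worktop: base plate 130 x 112 mm, two upright cheeks 62 mm tall that carry two curved guide walls. Origin at the centre of its underside on the worktop, straight below the guides' centre; z up. Its -x is the front, toward which the lever points at the start; the lever is on its +y side.
- guides (a point): Centre of the guides' mouth, 99 mm above the worktop; axes as the former's. The guides are two arcs (bore 68 mm across, wall 5 mm) on the +y and -y sides, flared outward over the last 7 mm. On the -x and +x sides they leave open gaps 47 mm wide, clear down to the base plate, for fingers holding a disc across the former's x.
- plate_top (a point): Centre of the top face of the round steel lift plate (62 mm across) between the guides, 73 mm above the worktop when down and 101 mm (2 mm above the guide rims) at the highest lift. Axes as the former's. It slides straight up and down and is pushed back down by a light spring.
- lift (a joint): Rise of the lift plate in m: 0 down, 0.028 at the highest lift. Only the cam drives it.
- cam (a joint): Angle of cam and lever in rad. 0: rest stop, lever toward the former's -x, 7 degrees below level. Growing values swing it up about the former's y; at 1.70 it stands straight up and the lift is highest; it can go on to 2.35, but the plate then sinks again. The first 0.23 rad are free play. Starts between 0 and 0.2; let go, it springs back. Takes up to about 7 N at the grip.
- shaft (a point): Point on the lever's turning axis (axis along the former's y, 52 mm above the worktop), level with the middle of the grip: the grip moves round it in a circle of 90 mm radius.
- grip (a point): Middle of the lever's grip, a round black bar 18 mm thick and 70 mm long that sticks out sideways from the lever's end, along the former's +y, with both sides, top and end free. It moves with the lever and does not spin on it, so it turns in the fingers.
- lever: The lever with its grip bar: steel flat bar 90 mm from axis to grip, on the outside of the former's +y cheek. Its origin lies on the turning axis at the middle of the former; turns with the cam.
- lift_plate: The round steel lift plate, 62 mm across and 5 mm thick, with its bar-shaped foot below; origin on its axis 9 mm below its top face.
- biscuit_low_mid (a point): Centre (half-way up) of the lower biscuit: round, hard, pale brown, pricked with small holes, 62 mm across, 10 mm thick, 22 g; it lies on the lift plate between the guides from the start. z is its axis, up.
- choc_mid (a point): Centre of the chocolate disc: hard smooth dark disc, 56 mm across, 9 mm thick, 28 g, lying flat on the marble slab. z is its axis, up. Smaller than the biscuits.
- biscuit_top_mid (a point): Centre of the second biscuit, like the lower one (62 mm across, 10 mm thick), lying flat on the marble slab. z is its axis, up.
- slab: Marble pastry slab 170 (its x) x 250 (its y) x 16 mm, lying fast on the worktop to the right of the former. Origin at the centre of its underside. The chocolate disc and the second biscuit lie on it, about 12 cm apart along its y.
- jar: Bystander: squat brown screw-lid jar, 68 mm across, 85 mm tall, behind the slab. Origin under its centre.
- mug: Bystander: dotted mug, 82 mm across without the handle, 91 mm tall, at the right. Origin under its centre.
- glass: Bystander: clear tumbler, 81 mm across, 91 mm tall, at the left. Origin under its centre.
Mind the look-alikes: they are no part of the job. What is shaped like the part that bears biscuit_top_mid but orange or yellow is not meant. Leave any green look-alike of the part that bears choc_mid alone.

How it is judged:
On the way, in this order (a step that is already met when the one before it is completed fails the run):
1. the chocolate disc lies flat and centred (within 6 mm) on the lower biscuit, let go, the lift plate still down (horizontal distance between choc_mid and biscuit_low_mid below 0.006 m and z of choc_mid in the frame of biscuit_low_mid between 0.007 and 0.0115 m and angle between choc_mid's own z axis and vertical below 0.1 rad and contact force between the fingers and choc below 0.1 N and value of joint lift below 0.003 m), for 0.2 s.
2. the second biscuit lies flat and centred (within 6 mm) on the chocolate disc, let go, the lift plate still down (horizontal distance between biscuit_top_mid and choc_mid below 0.006 m and z of biscuit_top_mid in the frame of choc_mid between 0.007 and 0.0115 m and angle between biscuit_top_mid's own z axis and vertical below 0.1 rad and contact force between the fingers and biscuit_top below 0.1 N and value of joint lift below 0.003 m), for 0.2 s.
At the end, for the whole second after the job is handed in: Fingers hold the lever (over 1 N) within 0.2 rad of upright, plate within 0.8 mm of its top. On it, untouched, at rest: lower biscuit, chocolate, second biscuit, flat (0.1 rad), each centred within 6 mm on what is below. Only the cam carries the plate (value of joint lift above 0.0272 m and value of joint cam between 1.5 and 1.9 rad and contact force between the fingers and lever above 1 N and contact force between each of the arm, the fingers and lift_plate below 0.1 N and contact force between the fingers and biscuit_low below 0.1 N and contact force between the fingers and choc below 0.1 N and contact force between the fingers and biscuit_top below 0.1 N and height (world z) of biscuit_low_mid above 0.104 m and horizontal distance between biscuit_low_mid and plate_top below 0.006 m and horizontal distance between choc_mid and biscuit_low_mid below 0.006 m and horizontal distance between biscuit_top_mid and choc_mid below 0.006 m and z of choc_mid in the frame of biscuit_low_mid between 0.007 and 0.0115 m and z of biscuit_top_mid in the frame of choc_mid between 0.007 and 0.0115 m and angle between each of biscuit_low_mid, choc_mid, biscuit_top_mid's own z axis and vertical below 0.1 rad and linear speed of biscuit_top below 0.02 m/s); the arm keeps its last pose, push and grip.
It fails at once if the jar is pushed away or tipped (distance of jar from where it was at the start of the episode above 0.02 m or angle between jar's own z axis and vertical above 0.3 rad).
It fails at once if the mug is pushed away or tipped (distance of mug from where it was at the start of the episode above 0.02 m or angle between mug's own z axis and vertical above 0.3 rad).
It fails at once if the glass is pushed away or tipped (distance of glass from where it was at the start of the episode above 0.02 m or angle between glass's own z axis and vertical above 0.3 rad).
It also fails if it takes over 67 s, if anything falls off the work surface, if the arm or the gripper's body presses on something with over 40 N, if the wrist force passes 120 N, or if a joint passes its speed limit or range.

## Working session

There is one attempt and no reset: what is moved stays moved. The work goes in short steps, Python scripts to look and compute and a tool call to move; the robot and the scene stay as the last step left them, time stands still between calls to the robot, and variables do not carry over. Pictures are saved under pics/ and viewed, about 8 in all and at most 12, crops included, and the job is handed in when it is done.

Besides the shell and the picture viewer there is one more tool, called after "Request:" as name(argument=value, ...), one argument or row to a line, values as JSON. move_arm: Moves the arm, as the interface text tells. Its arguments: {"type":"object","properties":{"commands":{"type":"array"},"fingers":{"type":"number"},"force":{"type":"number"}},"required":["commands"]}

```bash
ls; mkdir -p pics
python3 - <<'E'
from cell import telemetry, vision, manip
import cv2, numpy as np
o=telemetry.get_obs(); print({k:np.round(v,3).tolist() for k,v in o.items()}, manip.pinch_z)
for n in("top","side"):
    p,d=vision.camera(n); i=vision.camera_info(n)
    print(n,np.round(i["intrinsics"],1).tolist(),np.round(i["cam_to_world"],3).tolist(),[k for k in i])
    cv2.imwrite(f"pics/{n}0.png",p[:,:,::-1]); np.save(f"{n}d.npy",d); np.save(f"{n}p.npy",p)
E
```

```text
pics
{'clock': 0.0, 'joint_positions': [-1.346, 0.32, 1.566, 0.0, 1.257, -0.02], 'qd': [-0.001, 0.001, -0.002, -0.001, -0.0, -0.0], 'tau': [-0.0, -41.246, -23.198, 0.073, 0.046, -0.0], 'ee_pos': [0.139, -0.557, 0.213], 'ee_rot': [0.788, -0.615, -0.001, -0.001], 'wrist_force': [0.327, 0.372, -0.474], 'ft_torque': [0.058, -0.011, 0.016], 'gripper_width': 0.091} 0.0188
top [[452.1, 0.0, 322.5], [0.0, 452.1, 243.7], [0.0, 0.0, 1.0]] [[0.005, 0.997, -0.083, 0.479], [-1.0, 0.004, -0.005, 0.002], [-0.005, 0.083, 0.997, 1.141], [0.0, 0.0, 0.0, 1.0]] ['intrinsics', 'cam_to_world']
side [[546.3, 0.0, 328.9], [0.0, 546.3, 233.5], [0.0, 0.0, 1.0]] [[0.821, 0.322, -0.471, -0.163], [-0.57, 0.468, -0.675, -1.048], [0.003, 0.823, 0.568, 0.993], [0.0, 0.0, 0.0, 1.0]] ['intrinsics', 'cam_to_world']
```

View pics/top0.png

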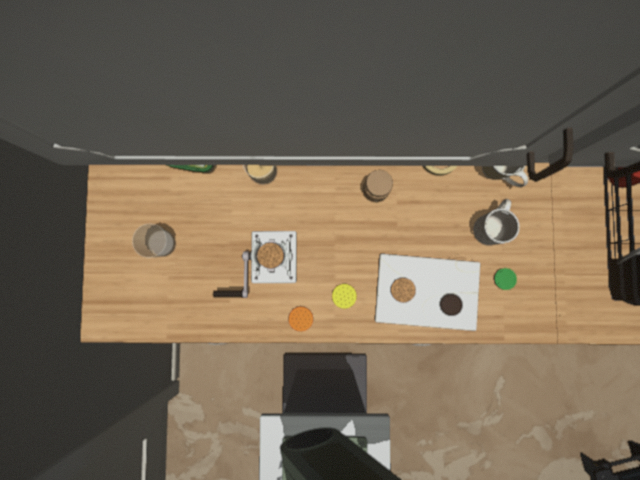

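View pics/side0.png

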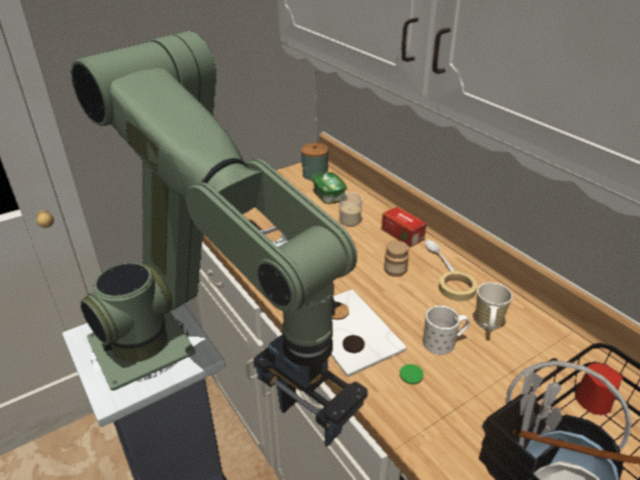

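The top view shows the former at about (272,257), with its lever and grip to the left (grip at (230,294)). The slab is at (428,292).

Candidates for the second biscuit:
- Tan, on the slab (403,290): matches.
- Yellow (344,296) and orange (301,318): decoys.

Candidates for the chocolate:
- Dark, on the slab (451,304): matches.
- Green (505,279): decoy.

I'll confirm with one enlarged crop and measure.

```bash
cat > h.py <<'E'
import numpy as np, cv2
from cell import vision, telemetry
def ray(n,uv,z):
    i=vision.camera_info(n);K=i["intrinsics"];T=np.array(i["cam_to_world"])
    uv=np.atleast_2d(uv).astype(float)
    q=np.c_[(uv[:,0]-K[0][2])/K[0][0],-(uv[:,1]-K[1][2])/K[1][1],-np.ones(len(uv))]@T[:3,:3].T
    return T[:3,3]+q*((z-T[2,3])/q[:,2])[:,None]
def proj(n,P):
    i=vision.camera_info(n);K=i["intrinsics"];T=np.array(i["cam_to_world"])
    c=(np.atleast_2d(P)-T[:3,3])@T[:3,:3]
    return np.c_[K[0][2]+K[0][0]*c[:,0]/-c[:,2],K[1][2]-K[1][1]*c[:,1]/-c[:,2]]
def blob(mask,uv,r=30):
    m=np.zeros_like(mask,np.uint8);m[uv[1]-r:uv[1]+r,uv[0]-r:uv[0]+r]=mask[uv[1]-r:uv[1]+r,uv[0]-r:uv[0]+r]
    cs,_=cv2.findContours(m,cv2.RETR_EXTERNAL,cv2.CHAIN_APPROX_NONE)
    return max(cs,key=cv2.contourArea)
E
python3 - <<'E'
from h import *
p=np.load("topp.npy");d=np.load("topd.npy")
hsv=cv2.cvtColor(p,cv2.COLOR_RGB2HSV);H,S,V=[hsv[...,k].astype(int) for k in range(3)]
for name,m,uv,r,z in[("bisc",(S>70),(403,290),18,.026),("choc",(V<110),(451,304),18,.025),("low",(S>70),(271,257),16,.083),("slab",(S<50)&(V>120),(428,292),58,.016),("base",(S<40)&(V>90),(274,257),32,.008),("grip",(V<60),(230,294),24,.05)]:
    c=blob(m.astype(np.uint8),uv,r);(x,y),(a,b),t=cv2.minAreaRect(c);M=cv2.moments(c)
    ce=(M['m10']/M['m00'],M['m01']/M['m00'])
    print(name,np.round(ce,1),"rect",np.round([x,y,a,b,t],1),np.round(ray("top",[ce,(x,y)],z),4).tolist(),"corners",np.round(ray("top",cv2.boxPoints(((x,y),(a,b),t)),z)[:,:2],4).tolist() if name in("slab","base","grip") else "", "area d mm",round(2*np.sqrt(M['m00']/np.pi)*(1.14-z)/.452,1))
for uv in[(272,257),(271,300),(403,290),(230,294),(247,256),(245,290)]: print(uv,d[uv[1],uv[0]])
a=cv2.resize(p[220:335,205:300],None,fx=5,fy=5,interpolation=2)[:,:,::-1]
b=cv2.resize(p[250:330,370:520],None,fx=2,fy=2,interpolation=2)[:,:,::-1]
o=np.zeros((575,775,3),np.uint8);o[:,:475]=a;o[:160,475:775]=b
cv2.imwrite("pics/crop.png",o)
E
```

```text
bisc [402.7 289.5] rect [402.5 289.5  23.   23.   90. ] [[0.4599, -0.1895, 0.026], [0.4599, -0.189, 0.026]] corners  area d mm 57.2
choc [450.6 304.1] rect [450.5 304.   20.   21.   90. ] [[0.425, -0.3063, 0.025], [0.4252, -0.3061, 0.025]] corners  area d mm 51.7
low [269.9 255. ] rect [270. 255.  24.  26.  90.] [[0.54, 0.1306, 0.083], [0.5399, 0.1304, 0.083]] corners  area d mm 58.9
slab [427.4 291.8] rect [427.6 291.8 102.5  68.9   4.9] [[0.4543, -0.2522, 0.016], [0.4544, -0.2526, 0.016]] corners [[0.3805, -0.1189], [0.5496, -0.1343], [0.529, -0.3876], [0.3606, -0.3691]] area d mm 231.1
base [273.4 256.6] rect [272.5 256.5  51.   45.   90. ] [[0.5402, 0.1308, 0.008], [0.5405, 0.1331, 0.008]] corners [[0.6046, 0.1908], [0.6051, 0.0773], [0.477, 0.076], [0.4765, 0.1885]] area d mm 132.5
grip [227.8 293. ] rect [227.5 293.    4.   27.   90. ] [[0.4499, 0.2345, 0.05], [0.45, 0.2352, 0.05]] corners [[0.4546, 0.2678], [0.4549, 0.2028], [0.4454, 0.2026], [0.4451, 0.2675]] area d mm 27.9
(272, 257) 1.0584368
(271, 300) 1.134582
(403, 290) 1.1098161
(230, 294) 1.0710359
(247, 256) 1.0790523
(245, 290) 1.0734098
```

View pics/crop.png

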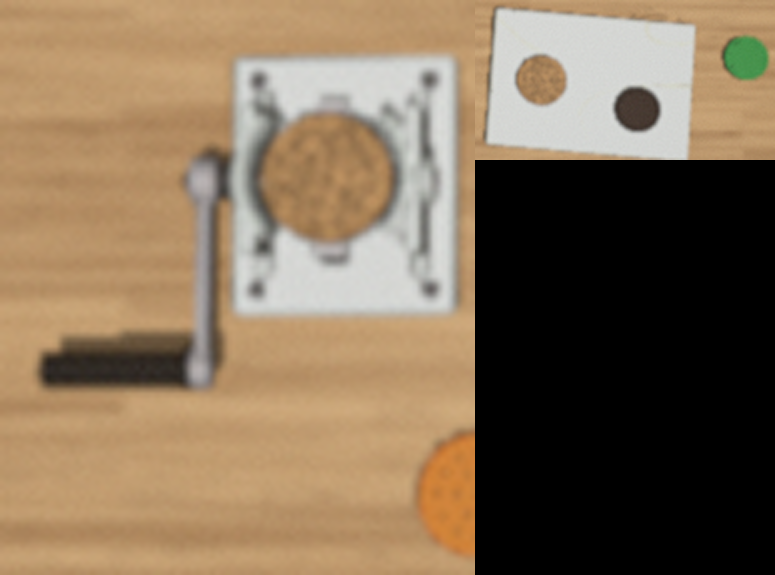

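The crop confirms it: the pricked tan biscuit and the plain dark disc lie on the slab, the green disc lies off it, and the former's yaw is about 0. I'll go above the chocolate with the tool x along world x.

Request:
move_arm(
  commands=[
    [[-0.174, -0.338, 0.063, 0, 0, -1.325], [-0.174, -0.338, 0.063, 0, 0, -1.325], [-0.174, -0.338, 0.063, 0, 0, -1.325], [-0.174, -0.338, 0.063, 0, 0, -1.325], [-0.174, -0.338, 0.063, 0, 0, -1.325], [-0.174, -0.338, 0.063, 0, 0, -1.325], [-0.174, -0.338, 0.063, 0, 0, -1.325], [-0.174, -0.338, 0.063, 0, 0, -1.325], [-0.174, -0.338, 0.063, 0, 0, -1.325], [-0.174, -0.338, 0.063, 0, 0, -1.325], [-0.174, -0.338, 0.063, 0, 0, -1.325], [-0.174, -0.338, 0.063, 0, 0, -1.325]],
  ],
  fingers=1,
  force=8,
)

```text
clock: 1.3
ee_pos: [0.4246, -0.3077, 0.151]
ee_rot: [1.0, -0.002, -0.0, 0.0]
wrist_force: [0.2, -0.5, -0.7]
gripper_width: 0.0914
```

Request:
move_arm(
  commands=[
    [[0, -0.0015, 0.03, 0, 0, 0], [0, -0.0015, 0.07, 0, 0, 0], [0, -0.0015, 0.11, 0, 0, 0], [0, -0.0015, 0.125, 0, 0, 0], [0, -0.0015, 0.132, 0, 0, 0], [0, -0.0015, 0.132, 0, 0, 0], [0, -0.0015, 0.132, 0, 0, 0]],
  ],
)

```text
clock: 2.0
ee_pos: [0.4257, -0.3066, 0.02]
ee_rot: [1.0, -0.001, 0.001, 0.001]
wrist_force: [1.2, 0.0, 0.1]
gripper_width: 0.0914
```

Request:
move_arm(
  commands=[
    [[0, 0, 0, 0, 0, 0], [0, 0, 0, 0, 0, 0], [0, 0, 0, 0, 0, 0], [0, 0, 0, 0, 0, 0], [0, 0, 0, 0, 0, 0], [0, 0, 0, 0, 0, 0], [0, 0, 0, 0, 0, 0], [0, 0, 0, 0, 0, 0], [0, 0, 0, 0, 0, 0], [0, 0, 0, 0, 0, 0]],
  ],
  fingers=-1,
  force=8,
)

```text
clock: 3.0
ee_pos: [0.4252, -0.3057, 0.0191]
ee_rot: [1.0, -0.001, 0.0, 0.0]
wrist_force: [-0.4, 0.4, 3.9]
gripper_width: 0.0556
```

Request:
move_arm(
  commands=[
    [[0, 0, -0.03, 0, 0, 0], [0, 0, -0.07, 0, 0, 0], [0, 0, -0.11, 0, 0, 0], [0.01, -0.036, -0.13, 0, 0, 0], [0.02, -0.08, -0.13, 0, 0, 0], [0.031, -0.12, -0.13, 0, 0, 0], [0.042, -0.16, -0.13, 0, 0, 0], [0.053, -0.2, -0.13, 0, 0, 0], [0.063, -0.24, -0.13, 0, 0, 0], [0.074, -0.28, -0.13, 0, 0, 0], [0.084, -0.32, -0.13, 0, 0, 0], [0.095, -0.36, -0.13, 0, 0, 0]],
  ],
)

```text
clock: 4.2
ee_pos: [0.5204, 0.0559, 0.1485]
ee_rot: [1.0, -0.0, -0.0, 0.0]
wrist_force: [0.4, -0.5, -0.7]
gripper_width: 0.0555
```

Request:
move_arm(
  commands=[
    [[0.01, -0.04, 0, 0, 0, 0], [0.017, -0.065, 0, 0, 0, 0], [0.02, -0.077, 0, 0, 0, 0], [0.02, -0.077, 0, 0, 0, 0], [0.02, -0.077, 0, 0, 0, 0], [0.02, -0.077, 0, 0, 0, 0]],
  ],
)

```text
clock: 4.8
ee_pos: [0.5402, 0.1298, 0.1488]
ee_rot: [1.0, -0.001, -0.0, 0.0]
wrist_force: [0.0, -0.9, -0.4]
gripper_width: 0.0556
```

Run:
```python
from h import *
o=telemetry.get_obs();print(o["clock"],np.round(o["ee_pos"],4),np.round(o["ee_rot"],4),o["gripper_width"],np.round(o["wrist_force"],1))
p,d=vision.camera("side");i=vision.camera_info("side")
print(proj("side",[[.54,.13,.155],[.54,.13,.083],[.45,.235,.05]]))
cv2.imwrite("pics/side1.png",p[:,:,::-1]);np.save("side1.npy",p)
```

```text
4.8 [0.5402 0.1298 0.1488] [ 1.0e+00 -1.2e-03 -3.0e-04  3.0e-04] 0.055569785479986006 [ 0.  -0.9 -0.4]
[[296.0291049  203.77817276]
 [296.78295848 224.22329203]
 [254.41156983 226.75795843]]
```

View pics/side1.png

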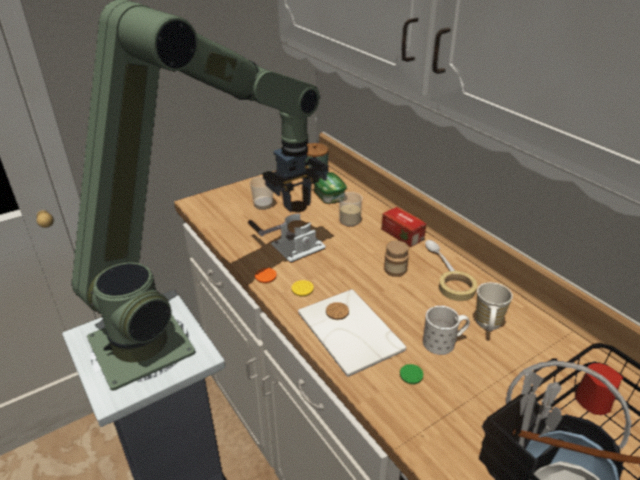

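Side view: the disc is held flat above the former, which is at (298,235). Lowering it.

Request:
move_arm(
  commands=[
    [[0, -0.0007, 0.025, 0, 0, 0], [0, -0.0007, 0.045, 0, 0, 0], [0, -0.0007, 0.055, 0, 0, 0], [0, -0.0007, 0.059, 0, 0, 0], [0, -0.0007, 0.061, 0, 0, 0], [0, -0.0007, 0.062, 0, 0, 0], [0, -0.0007, 0.062, 0, 0, 0], [0, -0.0007, 0.062, 0, 0, 0]],
  ],
)

```text
clock: 5.65
ee_pos: [0.5409, 0.132, 0.0875]
ee_rot: [1.0, -0.0, 0.001, -0.0]
wrist_force: [0.2, -0.6, -0.4]
gripper_width: 0.0552
```

Request:
move_arm(
  commands=[
    [[0, 0, 0.0005, 0, 0, 0], [0, 0, 0.001, 0, 0, 0], [0, 0, 0.001, 0, 0, 0]],
  ],
)

```text
clock: 5.95
ee_pos: [0.5407, 0.132, 0.0861]
ee_rot: [1.0, -0.0, 0.0, -0.0]
wrist_force: [0.5, 0.6, 0.6]
gripper_width: 0.0556
```

Run:
```python
from h import *
o=telemetry.get_obs();print(o["clock"],np.round(o["ee_pos"],4),np.round(o["wrist_force"],1))
```

```text
5.95 [0.5407 0.132  0.0861] [0.5 0.6 0.6]
```

Request:
move_arm(
  commands=[
    [[0, 0, 0, 0, 0, 0], [0, 0, 0, 0, 0, 0], [0, 0, 0, 0, 0, 0], [0, 0, 0, 0, 0, 0], [0, 0, 0, 0, 0, 0], [0, 0, 0, 0, 0, 0]],
  ],
  fingers=0.7,
)

```text
clock: 6.55
ee_pos: [0.5405, 0.1319, 0.0859]
ee_rot: [1.0, -0.001, -0.0, 0.0]
wrist_force: [-0.4, 0.1, 0.7]
gripper_width: 0.0775
```

Request:
move_arm(
  commands=[
    [[0, 0, -0.02, 0, 0, 0], [0, 0, -0.06, 0, 0, 0], [-0.008, 0.032, -0.075, 0, 0, 0], [-0.018, 0.072, -0.075, 0, 0, 0], [-0.028, 0.112, -0.075, 0, 0, 0], [-0.038, 0.152, -0.075, 0, 0, 0], [-0.047, 0.19, -0.075, 0, 0, 0], [-0.056, 0.23, -0.075, 0, 0, 0], [-0.064, 0.265, -0.075, 0, 0, 0], [-0.073, 0.3, -0.075, 0, 0, 0], [-0.079, 0.32, -0.075, 0, 0, 0], [-0.08, 0.32, -0.075, 0, 0, 0]],
  ],
)

```text
clock: 7.75
ee_pos: [0.4597, -0.1901, 0.161]
ee_rot: [1.0, -0.002, 0.0, 0.0]
wrist_force: [0.3, 0.1, 0.3]
gripper_width: 0.0774
```

Run:
```python
from h import *
o=telemetry.get_obs();print(o["clock"],np.round(o["ee_pos"],4),np.round(o["wrist_force"],1),o["gripper_width"])
p,d=vision.camera("top");np.save("top2.npy",p)
hsv=cv2.cvtColor(p,cv2.COLOR_RGB2HSV);S=hsv[...,1];V=hsv[...,2]
cv2.imwrite("pics/t2.png",cv2.resize(np.hstack([p[220:320,210:310],p[250:350,360:460]]),None,fx=4,fy=4,interpolation=2)[:,:,::-1])
for n,m,uv,r,z in[("choc",V<100,(270,254),15,.092),("low",((S>70)|(V<75)),(270,255),16,.083)]:
    c=blob(m.astype(np.uint8),uv,r);(x,y),rad=cv2.minEnclosingCircle(c);M=cv2.moments(c);ce=(M['m10']/M['m00'],M['m01']/M['m00'])
    print(n,ce,(x,y),rad,np.round(ray("top",[ce,(x,y)],z),4).tolist())
```

```text
7.75 [ 0.4597 -0.1901  0.161 ] [0.3 0.1 0.3] 0.07742959993472347
choc (269.33166666666665, 253.80916666666664) (268.6436462402344, 253.38397216796875) 12.719263076782227 [[0.5422, 0.1309, 0.092], [0.5432, 0.1325, 0.092]]
low (270.01992173603696, 255.47029526858768) (269.97369384765625, 255.88597106933594) 13.342268943786621 [[0.5388, 0.1303, 0.083], [0.5379, 0.1304, 0.083]]
```

View pics/t2.png

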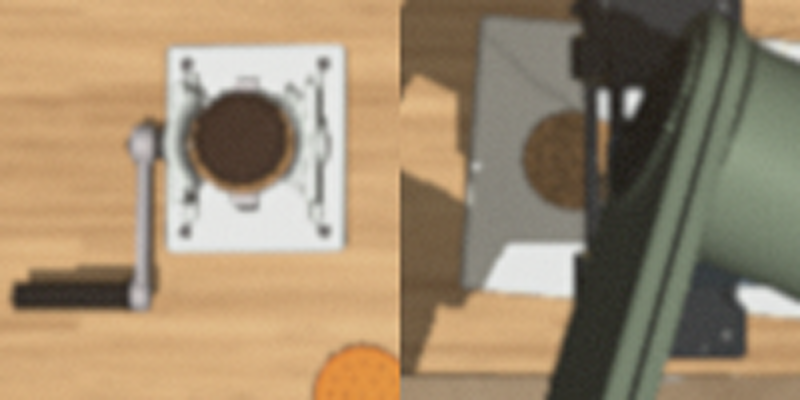

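The chocolate lies flat and centred to about 2 mm (dark disc at crop (243,140) inside the tan ring). Now the second biscuit.

Request:
move_arm(
  commands=[
    [[0, -0.0005, 0.03, 0, 0, 0], [0, -0.0005, 0.07, 0, 0, 0], [0, -0.0005, 0.11, 0, 0, 0], [0, -0.0005, 0.132, 0, 0, 0], [0, -0.0005, 0.139, 0, 0, 0], [0, -0.0005, 0.141, 0, 0, 0], [0, -0.0005, 0.141, 0, 0, 0], [0, -0.0005, 0.141, 0, 0, 0]],
  ],
  fingers=1,
)

```text
clock: 8.6
ee_pos: [0.4614, -0.1877, 0.0213]
ee_rot: [1.0, -0.0, 0.001, 0.001]
wrist_force: [0.4, -0.2, 0.5]
gripper_width: 0.0912
```

Request:
move_arm(
  commands=[
    [[0, 0, 0, 0, 0, 0], [0, 0, 0, 0, 0, 0], [0, 0, 0, 0, 0, 0], [0, 0, 0, 0, 0, 0], [0, 0, 0, 0, 0, 0], [0, 0, 0, 0, 0, 0], [0, 0, 0, 0, 0, 0], [0, 0, 0, 0, 0, 0], [0, 0, 0, 0, 0, 0]],
  ],
  fingers=-1,
  force=8,
)

```text
clock: 9.5
ee_pos: [0.4603, -0.1876, 0.0201]
ee_rot: [1.0, -0.0, 0.0, 0.0]
wrist_force: [-0.8, -0.4, 3.6]
gripper_width: 0.0615
```

Request:
move_arm(
  commands=[
    [[0, 0, -0.03, 0, 0, 0], [0, 0, -0.07, 0, 0, 0], [0, 0, -0.11, 0, 0, 0], [0.009, -0.036, -0.135, 0, 0, 0], [0.019, -0.076, -0.14, 0, 0, 0], [0.029, -0.116, -0.14, 0, 0, 0], [0.039, -0.156, -0.14, 0, 0, 0], [0.049, -0.196, -0.14, 0, 0, 0], [0.059, -0.236, -0.14, 0, 0, 0], [0.069, -0.276, -0.14, 0, 0, 0], [0.078, -0.31, -0.14, 0, 0, 0], [0.0805, -0.32, -0.14, 0, 0, 0]],
  ],
)

```text
clock: 10.7
ee_pos: [0.5416, 0.1356, 0.1593]
ee_rot: [1.0, 0.001, 0.0, -0.0]
wrist_force: [-0.6, -0.6, -0.7]
gripper_width: 0.0612
```

Request:
move_arm(
  commands=[
    [[0, 0, 0, 0, 0, 0], [0, 0, 0, 0, 0, 0], [0, 0, 0, 0, 0, 0], [0, 0, 0, 0, 0, 0]],
  ],
)

```text
clock: 11.1
ee_pos: [0.5408, 0.1311, 0.16]
ee_rot: [1.0, -0.001, -0.0, 0.0]
wrist_force: [-0.4, -0.2, -0.3]
gripper_width: 0.0616
```

Request:
move_arm(
  commands=[
    [[0, -0.0005, 0.025, 0, 0, 0], [0, -0.0005, 0.045, 0, 0, 0], [0, -0.0005, 0.055, 0, 0, 0], [0, -0.0005, 0.06, 0, 0, 0], [0, -0.0005, 0.062, 0, 0, 0], [0, -0.0005, 0.063, 0, 0, 0], [0, -0.0005, 0.063, 0, 0, 0], [0, -0.0005, 0.063, 0, 0, 0], [0, -0.0005, 0.063, 0, 0, 0]],
  ],
)

```text
clock: 12.0
ee_pos: [0.5413, 0.133, 0.0974]
ee_rot: [1.0, -0.0, 0.0, -0.0]
wrist_force: [-0.3, 0.2, -1.9]
gripper_width: 0.0614
```

Request:
move_arm(
  commands=[
    [[0, 0, 0.0005, 0, 0, 0], [0, 0, 0.001, 0, 0, 0], [0, 0, 0.001, 0, 0, 0]],
  ],
)

```text
clock: 12.3
ee_pos: [0.5411, 0.133, 0.0961]
ee_rot: [1.0, -0.0, 0.0, 0.0]
wrist_force: [-0.6, 0.5, 0.8]
gripper_width: 0.0618
```

Request:
move_arm(
  commands=[
    [[0, 0, 0, 0, 0, 0], [0, 0, 0, 0, 0, 0], [0, 0, 0, 0, 0, 0], [0, 0, 0, 0, 0, 0], [0, 0, 0, 0, 0, 0], [0, 0, 0, 0, 0, 0]],
  ],
  fingers=0.8,
)

```text
clock: 12.9
ee_pos: [0.5411, 0.1329, 0.0959]
ee_rot: [1.0, -0.0, 0.0, 0.0]
wrist_force: [-0.1, 0.2, 1.0]
gripper_width: 0.0823
```

Request:
move_arm(
  commands=[
    [[0, 0, -0.02, 0, 0, 0], [0, 0, -0.06, 0, 0, 0], [-0.02, -0.03, -0.08, 0, 0, 0], [-0.04, -0.06, -0.08, 0, 0, 0], [-0.06, -0.09, -0.08, 0, 0, 0], [-0.075, -0.11, -0.08, 0, 0, 0], [-0.09, -0.15, -0.08, 0, 0, 0], [-0.09, -0.19, -0.08, 0, 0, 0], [-0.09, -0.21, -0.08, 0, 0, 0], [-0.09, -0.21, -0.08, 0, 0, 0], [-0.09, -0.21, -0.08, 0, 0, 0]],
  ],
)

```text
clock: 14.0
ee_pos: [0.4512, 0.3423, 0.1755]
ee_rot: [1.0, -0.0, -0.0, 0.001]
wrist_force: [-0.6, -0.6, -0.4]
gripper_width: 0.0819
```

Run:
```python
from h import *
o=telemetry.get_obs();print(o["clock"],np.round(o["ee_pos"],4),np.round(o["wrist_force"],1),o["gripper_width"])
p,d=vision.camera("top");np.save("top3.npy",p)
hsv=cv2.cvtColor(p,cv2.COLOR_RGB2HSV);S=hsv[...,1];V=hsv[...,2]
q,_=vision.camera("side")
cv2.imwrite("pics/t3.png",cv2.resize(np.hstack([p[220:320,200:300],q[175:275,245:345]]),None,fx=4,fy=4,interpolation=2)[:,:,::-1])
c=blob((S>70).astype(np.uint8),(270,253),15);(x,y),rad=cv2.minEnclosingCircle(c);M=cv2.moments(c);ce=(M['m10']/M['m00'],M['m01']/M['m00'])
print(ce,(x,y),rad,np.round(ray("top",[ce,(x,y)],.102),4).tolist())
```

```text
14.0 [0.4512 0.3423 0.1755] [-0.6 -0.6 -0.4] 0.08194736874936004
(269.35475971839605, 254.1805938169574) (269.41802978515625, 254.26229858398438) 13.928993225097656 [[0.5407, 0.1296, 0.102], [0.5405, 0.1294, 0.102]]
```

View pics/t3.png

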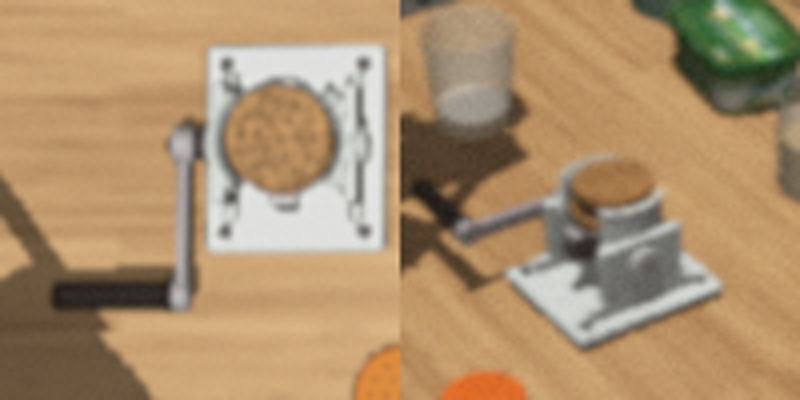

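The second biscuit is flat and centred at about (0.5406, 0.1295), and the bar is at top-view pixel (228,294). I'll go above the grip and down onto it.

Request:
move_arm(
  commands=[
    [[-0.001, 0.04, 0, 0, 0, 0], [-0.001, 0.08, 0, 0, 0, 0], [-0.001, 0.105, 0, 0, 0, 0], [-0.001, 0.105, 0.02, 0, 0, 0], [-0.001, 0.105, 0.055, 0, 0, 0], [-0.001, 0.105, 0.09, 0, 0, 0], [-0.001, 0.105, 0.12, 0, 0, 0], [-0.001, 0.105, 0.136, 0, 0, 0], [-0.001, 0.105, 0.141, 0, 0, 0], [-0.001, 0.105, 0.141, 0, 0, 0], [-0.001, 0.105, 0.141, 0, 0, 0]],
  ],
)

```text
clock: 15.2
ee_pos: [0.451, 0.2379, 0.0359]
ee_rot: [1.0, -0.001, 0.001, -0.0]
wrist_force: [0.2, 0.7, 0.2]
gripper_width: 0.0818
```

Request:
move_arm(
  commands=[
    [[0, 0, 0, 0, 0, 0], [0, 0, 0, 0, 0, 0], [0, 0, 0, 0, 0, 0], [0, 0, 0, 0, 0, 0], [0, 0, 0, 0, 0, 0], [0, 0, 0, 0, 0, 0], [0, 0, 0, 0, 0, 0], [0, 0, 0, 0, 0, 0], [0, 0, 0, 0, 0, 0], [0, 0, 0, 0, 0, 0]],
  ],
  fingers=-1,
  force=20,
)

```text
clock: 16.2
ee_pos: [0.4485, 0.238, 0.0345]
ee_rot: [1.0, -0.001, -0.002, 0.0]
wrist_force: [-4.6, 2.5, 0.2]
gripper_width: 0.0176
```

Request:
move_arm(
  commands=[
    [[0, 0, 0, 0, 0, 0], [0, 0, 0, 0, 0, 0], [0, 0, 0, 0, 0, 0], [0, 0, 0, 0, 0, 0]],
  ],
)

```text
clock: 16.6
ee_pos: [0.4485, 0.238, 0.0345]
ee_rot: [1.0, -0.001, -0.002, 0.0]
wrist_force: [-5.4, 2.3, -0.3]
gripper_width: 0.0175
```

The lever is gripped. The side force says the bar sits about 1.5 mm further toward −x, which I'll fold in. First half of the arc next.

Request:
move_arm(
  commands=[
    [[-0.001, 0, -0.004, 0, 0, 0], [-0.001, 0, -0.008, 0, 0, 0], [0, 0, -0.012, 0, 0, 0], [0.001, 0, -0.0166, 0, 0, 0], [0.002, 0, -0.021, 0, 0, 0], [0.003, 0, -0.0253, 0, 0, 0], [0.0045, 0, -0.0295, 0, 0, 0], [0.0061, 0, -0.0337, 0, 0, 0], [0.008, 0, -0.0378, 0, 0, 0], [0.01, 0, -0.0418, 0, 0, 0], [0.0123, 0, -0.0457, 0, 0, 0], [0.0147, 0, -0.0495, 0, 0, 0]],
  ],
)

```text
clock: 17.8
ee_pos: [0.4615, 0.238, 0.084]
ee_rot: [1.0, -0.001, -0.004, 0.0]
wrist_force: [-8.8, 5.3, -5.1]
gripper_width: 0.0174
```

Request:
move_arm(
  commands=[
    [[0, 0, 0, 0, 0, 0], [0, 0, 0, 0, 0, 0]],
  ],
)

```text
clock: 18.0
ee_pos: [0.4619, 0.238, 0.0845]
ee_rot: [1.0, -0.001, -0.003, 0.0]
wrist_force: [-9.3, 4.4, -1.2]
gripper_width: 0.0178
```

Request:
move_arm(
  commands=[
    [[0.0015, 0, -0.0036, 0, 0, 0], [0.0044, 0, -0.0072, 0, 0, 0], [0.0075, 0, -0.0105, 0, 0, 0], [0.0106, 0, -0.0137, 0, 0, 0], [0.014, 0, -0.0168, 0, 0, 0], [0.0173, 0, -0.0197, 0, 0, 0], [0.021, 0, -0.0224, 0, 0, 0], [0.0247, 0, -0.0249, 0, 0, 0], [0.0286, 0, -0.0273, 0, 0, 0], [0.0325, 0, -0.0294, 0, 0, 0], [0.0366, 0, -0.0313, 0, 0, 0], [0.0407, 0, -0.0331, 0, 0, 0]],
  ],
)

```text
clock: 19.2
ee_pos: [0.4977, 0.2383, 0.1198]
ee_rot: [1.0, -0.001, -0.008, -0.0]
wrist_force: [-21.8, 3.0, 19.3]
gripper_width: 0.0179
```

Request:
move_arm(
  commands=[
    [[0, 0, 0, 0, 0, 0], [0, 0, 0, 0, 0, 0]],
  ],
)

```text
clock: 19.4
ee_pos: [0.4996, 0.2383, 0.1204]
ee_rot: [1.0, -0.001, -0.006, -0.0]
wrist_force: [-19.6, 3.9, 18.4]
gripper_width: 0.0174
```

Run:
```python
from h import *
o=telemetry.get_obs();print(o["clock"],np.round(o["ee_pos"],4),np.round(o["wrist_force"],1),o["gripper_width"])
p,d=vision.camera("top");q,_=vision.camera("side")
print(proj("top",[[.507,.238,.136],[.539,.19,.052]]),proj("side",[[.507,.238,.136],[.54,.13,.12]]))
cv2.imwrite("pics/t4.png",cv2.resize(np.hstack([p[200:300,200:300],q[155:255,235:335]]),None,fx=4,fy=4,interpolation=2)[:,:,::-1])
```

```text
19.4 [0.4996 0.2383 0.1204] [-19.6   3.9  18.4] 0.01735058882847742
[[218.51335662 268.21191092]
 [246.84040002 256.0192819 ]] [[268.34939437 197.06541451]
 [296.4003069  213.84547159]]
```

View pics/t4.png

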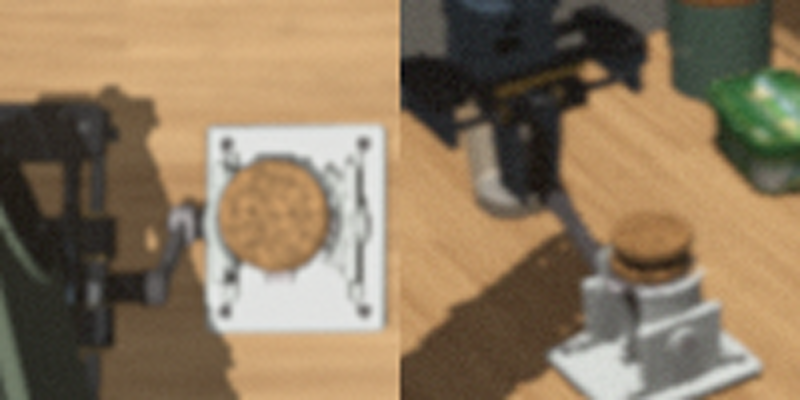

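Lever and sandwich are rising as intended, with the plate about two-thirds up. The force says the tool sits a few mm low against the bar, so I'll raise it as I go on.

Request:
move_arm(
  commands=[
    [[0, 0, -0.002, 0, 0, 0], [0, 0, -0.004, 0, 0, 0], [0.003, 0, -0.0055, 0, 0, 0], [0.006, 0, -0.0065, 0, 0, 0], [0.009, 0, -0.0075, 0, 0, 0], [0.012, 0, -0.0085, 0, 0, 0], [0.015, 0, -0.009, 0, 0, 0], [0.015, 0, -0.009, 0, 0, 0], [0.015, 0, -0.009, 0, 0, 0]],
  ],
)

```text
clock: 20.4
ee_pos: [0.517, 0.2382, 0.1283]
ee_rot: [1.0, -0.001, -0.003, -0.0]
wrist_force: [-13.0, 2.5, 9.6]
gripper_width: 0.0178
```

Request:
move_arm(
  commands=[
    [[0.003, 0, -0.0015, 0, 0, 0], [0.006, 0, -0.0025, 0, 0, 0], [0.009, 0, -0.0032, 0, 0, 0], [0.012, 0, -0.0036, 0, 0, 0], [0.015, 0, -0.004, 0, 0, 0], [0.0175, 0, -0.004, 0, 0, 0], [0.019, 0, -0.004, 0, 0, 0], [0.019, 0, -0.004, 0, 0, 0], [0.019, 0, -0.004, 0, 0, 0]],
  ],
)

```text
clock: 21.3
ee_pos: [0.5368, 0.2382, 0.1323]
ee_rot: [1.0, -0.001, -0.003, -0.0]
wrist_force: [-9.6, 2.4, 7.2]
gripper_width: 0.0176
```

Run:
```python
from h import *
o=telemetry.get_obs();print(o["clock"],np.round(o["ee_pos"],4),np.round(o["wrist_force"],1),o["gripper_width"])
p,d=vision.camera("top");q,_=vision.camera("side")
print(d[248:256,266:272].round(4).tolist()[::3])
hsv=cv2.cvtColor(p,cv2.COLOR_RGB2HSV);S=hsv[...,1]
c=blob((S>70).astype(np.uint8),(269,252),16);M=cv2.moments(c);ce=(M['m10']/M['m00'],M['m01']/M['m00'])
print(ce,ray("top",ce,.130))
cv2.imwrite("pics/t5.png",cv2.resize(np.hstack([p[200:300,200:300],q[155:255,235:335]]),None,fx=4,fy=4,interpolation=2)[:,:,::-1])
```

```text
21.3 [0.5368 0.2382 0.1323] [-9.6  2.4  7.2] 0.01756467801205127
[[1.0124000310897827, 1.0111000537872314, 1.0152000188827515, 1.014299988746643, 1.0127999782562256, 1.0130000114440918], [0.0, 1.013100028038025, 1.0089999437332153, 1.0145000219345093, 1.0117000341415405, 1.0139000415802002], [1.0116000175476074, 1.0139000415802002, 1.0109000205993652, 1.0160000324249268, 1.0135999917984009, 1.013100028038025]]
(267.9485578352661, 253.39666964020216) [[0.54082832 0.12930645 0.13      ]]
```

View pics/t5.png

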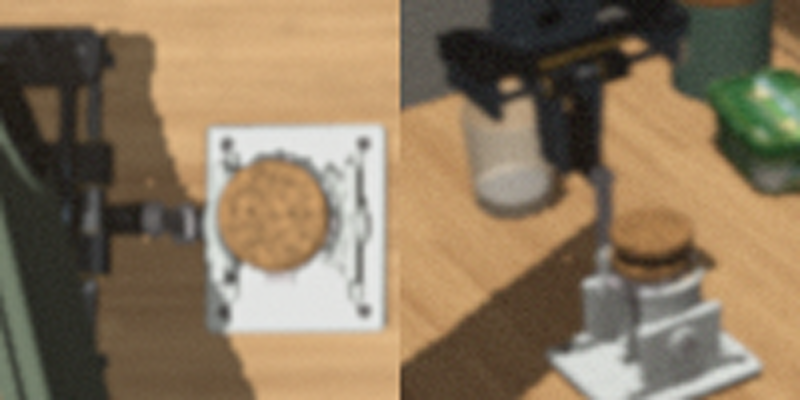

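The lever stands upright (crop (600,215)) and the sandwich top is at z ≈ 0.130, the value expected at full lift. One small nudge of 1.5 mm toward dead centre and settle.

Request:
move_arm(
  commands=[
    [[0.001, 0, -0.0005, 0, 0, 0], [0.002, 0, -0.001, 0, 0, 0], [0.002, 0, -0.001, 0, 0, 0], [0.002, 0, -0.001, 0, 0, 0], [0.002, 0, -0.001, 0, 0, 0], [0.002, 0, -0.001, 0, 0, 0], [0.002, 0, -0.001, 0, 0, 0], [0.002, 0, -0.001, 0, 0, 0]],
  ],
)

```text
clock: 22.2
ee_pos: [0.5382, 0.2381, 0.1325]
ee_rot: [1.0, -0.001, -0.003, -0.0]
wrist_force: [-9.7, 3.1, 4.8]
gripper_width: 0.0175
```

Run:
```python
from h import *
from cell import manip
p,d=vision.camera("top");q,_=vision.camera("side")
o=telemetry.get_obs();print(o["clock"],np.round(o["ee_pos"],4),np.round(o["wrist_force"],1),o["gripper_width"])
S=cv2.cvtColor(p,cv2.COLOR_RGB2HSV)[...,1]
c=blob((S>70).astype(np.uint8),(269,252),16);M=cv2.moments(c);ce=(M['m10']/M['m00'],M['m01']/M['m00'])
dd=d[247:260,262:275];v,u=np.mgrid[247:260,262:275];dep=np.median(dd[dd>0])
i=vision.camera_info("top");T=np.array(i["cam_to_world"])
print(ray("top",ce,.13), "z", (T[:3,3]+T[:3,:3]@np.array([(268-322.5)/452.1*dep,-(253-243.7)/452.1*dep,-dep]))[2])
print(manip.close_job())
```

```text
22.3 [0.5382 0.2381 0.1325] [-9.6  2.8  3.3] 0.01753602324999389
[[0.5409156  0.12929409 0.13      ]] z 0.13068982010141128
the job is handed in; nothing more can be done
None
```

I placed the chocolate and then the second biscuit on the lower biscuit, let go of each, and swung the cam lever upright. I handed the job in at 22.3 s, still gripping the lever; no verdict was reported.

- **Stack:** After release the chocolate measured about 2 mm off the lower biscuit's centre, within camera accuracy. The second biscuit measured about 2 mm off the chocolate. At the end the sandwich still stood at (0.541, 0.129).
- **Lift:** The sandwich top measured z = 0.1307 m, against 0.130 m expected at full lift. This depth reading scatters by a few mm, so it can't confirm the 0.8 mm tolerance by itself.
- **Lever:** The grip is at x = 0.538 m, and my estimates of the shaft position are 0.538–0.540 m, so the lever is upright to about 0.03 rad. The fingers hold it with a 20 N grip target.
- **Disagreement on the way:** The lever's starting height estimated from depth did not match the forces I felt partway up (about 20 N each in x and z). I raised the tool a few mm, and the final wrist force was about −10 N in x and 3 N in z.
- **Bystanders:** No move came near the jar, mug or glass. I did not measure their final positions.

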